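Stack a lens barrel and clip on its dust cover

TASK

Load the lens barrel for the microscope's camera: lower the loose lens cells and spacer rings lying on the bench (three or four of them) into its bore one after another, each lying flat, in order of thickness with the thickest at the bottom and the thinnest on top. Then set the grey dust cover over the barrel with its two ears in the slots of the posts and press it down past the spring clips until it lies flat on the rim, and let go. Leave the other things on the bench where they are.

Things in the scene. Friction and masses are not known exactly. Their poses are not given: they have to be found in the camera images.
- ring16_mid (a point): Loose lens cell, aluminium ring 50 mm outside, 16 mm thick, its 34 mm hole filled by a lens; starts lying flat on the worktop (may be absent). The point is its centre, half-way up; z along its axis. Either face may be up.
- ring13_mid (a point): Loose spacer, open aluminium ring 50 mm outside, 13 mm thick, 42 mm hole; starts lying flat on the worktop (may be absent). The point is its centre, half-way up; z along its axis. Either face may be up.
- ring10_mid (a point): Loose lens cell, aluminium ring 50 mm outside, 10 mm thick, its 28 mm hole filled by a lens; starts lying flat on the worktop (may be absent). The point is its centre, half-way up; z along its axis. Either face may be up.
- ring7_mid (a point): Loose spacer, open aluminium ring 50 mm outside, 7 mm thick, 36 mm hole; starts lying flat on the worktop (may be absent). The point is its centre, half-way up; z along its axis. Either face may be up.
- cover_fin (a point): Grip fin of the loose grey dust cover: upright on the middle of its plate, 12 mm thick (x), 40 mm long (y), rising 29 mm above the plate. The point is inside the fin, 20 mm above the plate's underside and 15 mm below the fin's top. x across the fin, y towards an ear, z up.
- cover: The dust cover, 100 g; origin at the centre of the plate's underside. Plate 52 (x) x 110 (y) x 6 mm, with an ear 16 mm wide (x), 6 mm thick, at each y end: 146 mm over both ears. It fits either way round; starts lying flat, fin up.
- bore_floor (a point): Centre of the bore's floor in the aluminium barrel jig (fixed; its place and turn vary), 4 mm above the worktop, z up. Bore 54 mm across with a flared mouth; rim 48 mm above this point; wall 3 mm. Two windows 34 mm wide, facing +x and -x, cut the wall over its full height, so that fingers closing along x can go down with a ring held across its outside.
- cover_seat (a point): Centre of the bore's rim, 52 mm above the worktop, where the middle of the fitted cover's underside comes; same axes as bore_floor. The jig's base plate is 66 (x) x 178 (y) x 4 mm; its two clip posts stand at y = 58 to 81 mm on either side, 33 mm wide in x, tops 76 mm above the worktop.
- slot_a (a point): Floor of the ear slot in the jig's post on the +y side, level with the rim, 68 mm from its centre. Slot 19 mm wide (x), open upwards and towards the bore. A round spring clip (radius 5 mm) bulges 3 mm in from each x side, its centre 10 mm up: an unpressed cover rests on the clips, 13 mm too high. 10 to 18 N down in all takes both ears past them; they then spring out over the ears.
- slot_b (a point): Floor of the ear slot in the jig's post on the -y side, level with the rim, 68 mm from its centre. Slot 19 mm wide (x), open upwards and towards the bore. A round spring clip (radius 5 mm) bulges 3 mm in from each x side, its centre 10 mm up: an unpressed cover rests on the clips, 13 mm too high. 10 to 18 N down in all takes both ears past them; they then spring out over the ears.
- mouse: Bystander, to be left alone: black computer mouse, 111x60x36 mm, near the foot of the wide monitor whose screen spans the back of the bench, from x = 0.62 m at the right end to 0.68 m at the left, from 70 mm above the worktop upwards: keep the gripper clear of it; origin at the centre of its underside.
- petri_dish: Bystander, to be left alone: closed petri dish, 62 mm across, 14 high; origin at the centre of its underside.
- dropper_bottle: Bystander, to be left alone: amber dropper bottle, 38 mm across, 107 high; origin at the centre of its underside.
- usb_stick: Bystander, to be left alone: USB stick, 18x52x8 mm, lying among the rings; origin at the centre of its underside.
- vial_a: Bystander, to be left alone: glass vial, 23 mm across, 50 high; origin at the centre of its underside.
- eyepiece_cap_a: Bystander, to be left alone: black eyepiece cap, 44 mm across, 40 high; origin at the centre of its underside.
There are look-alikes about, which are no part of the job. What is shaped like the part that bears ring16_mid but orange or purple is not meant.

How it is judged:
By the outcome, as a careful person would: the job done as asked, in the order asked, and still so for the second after the job is handed in, with the robot touching nothing.
Of ring16, ring13, ring10, ring7 only 3 to 4 are there at a start; the rules pass over those that are not, and their reading is None.
At some moment in a run one of ring16, ring13, ring10, ring7, cover may be knocked a few centimetres aside while the robot is not near it.
Once in a run the grip may slacken for a moment while it holds something.
It also fails if it takes over 210 s, if anything falls off the work surface, if the arm or the gripper's body presses on something with over 40 N, if the wrist force passes 120 N, or if a joint passes its speed limit or range.

ROBOT

A 7-joint arm with a two-finger parallel gripper is mounted at the origin on a cart in front of the work surface, level with it; the furniture and walls round the work are solid. World frame = base frame: x ahead of the robot, y to its left, z up, the work surface at z = 0. Lengths are in m, angles in rad, forces in N, time in s.
With the tool pointing down it reaches from about 0.4 to 0.875 m from the base axis. Payload 19.3 kg.
Tool frame: the origin (TCP) lies on the centre line of the jaws, within the pads' length; the fingertips stand 8 mm ahead of it and the grasp point (between the pads) lies 11 mm behind it; z points along the fingers, y is the line along which they close (so a half turn about z gives the same grasp; the last joint's range is limited). The gripper opens to 85 mm and grips with 20 to 120 N. Pads are 22 mm wide; open, the fingers measure 114 mm over their backs; the gripper's body (76 mm by 85 mm) begins 54 mm behind the grasp point. The pads swing forward as they close: fully open they stand 13 mm farther back than shut.
Start: joints at [-1.257, 0.521, -0.036, 1.599, 0.021, 1.021, -0.113], TCP at [0.234, 0.58, 0.239] pointing down, gripper open.
Joint ranges: [-2.91, 2.91], [-0.3, 2.13], [-1.5, 1.42], [0.17, 2.43], [-1.26, 4.41], [0.16, 1.93], [-2.52, 2.52]. Speed limits (rad/s): [1.89, 1.89, 2.39, 2.39, 3.01, 3.01, 3.01].

INTERFACE

Orientations are given as [roll, pitch, yaw] about the fixed x, y, z axes, in that order (R = Rz(yaw) Ry(pitch) Rx(roll)).
In Python, from workcell import status, grab_frame, camera_params, bot, search_frame, silhouettes gives the robot as it stands.
- The arm moves only by the shell command python3 -m creep 'ROWS' [FORCE]. ROWS is JSON, a list of rows, each a list of 5 numbers: the shift along the tool's x, y, z in units of 60 mm (1.0 is 60 mm), then the turn about the tool's z in units of 8 degrees (1.0 is 8 degrees), then the opening, from 0 (shut) to 1 (fully open). In form: [[x, y, z, twist, hand], ...]. A call has 1 to 5 rows; each row is the pose to reach, as a shift and turn from the pose commanded when the call began, along the tool's axes at that moment; what a row does not reach only later rows make up. A row lasts 1/8 s, in which the tool goes at most 62.5 mm and 10.7 degrees, less where a joint would pass 70% of its speed; a pose out of reach is approached as far as the arm can. A call with a gripper value outside its range is refused whole. The fingers move at their own pace and stop on an object; FORCE is the grip in N (left out, the last holds). Time passes only in rows, so rows that repeat a pose let the fingers close. It gives the time, the measured TCP pose, the force, the opening and the grip force at its end, in the units of the state.
- status.observe(): the state, without advancing time (a new reading comes with each control period).
- grab_frame(name): name is "side" or "top"; returns the picture (400x640x3 uint8, blue, green, red); there is no depth.
- camera_params(name): a dict with "K" (3x3 intrinsics, pixels), "rvec" (rotation vector, rad) and "tvec" (3), from world to camera coordinates, as OpenCV has them. Camera axes: x right, y down, z forward; pixel columns grow to the right and rows downward; lengths in m; the calibration is good to about 2 mm. A picture is of the moment at which its call begins. camera_params takes no time and is no camera call.
- bot.job_done(): hands the job in; it is judged then, once.
Trained networks look in the newest picture that a camera, given by its name, has taken for a name from the list of things; names that differ only in an ending like _2 or _b are one class to them, and where a whole thing is asked for, a point or a joint stands for the part that bears it (a point fixed in the world has none). Each returns a list of dicts, best first, with "p" (0 to 1); they miss things now and then, are a little off and sometimes report something else, mostly with a low value. They report only what shows in the picture. A call takes as long as a camera call. They do not tell look-alikes from the thing itself.
- search_frame(camera, name): "extent" ([left, top, right, bottom] as shares, 0 to 1, of the picture: columns of its width, rows of its height, round what is visible of it).
- silhouettes(camera, name): "mask" (400x640 bool, what is visible of it) and "extent" ([left, top, right, bottom] as shares, 0 to 1, of the picture: columns of its width, rows of its height, round what is visible of it).
The state is a dict: "clock": time; "qpos": joint angles; "qd": joint speeds; "joint_efforts": joint torques, N m; "position": TCP position; "tool_rot": TCP orientation; "force": force on the tool from outside, world axes, zero at the start; "moment": the same for the moment, N m; "grip_width": finger opening in m; "finger_force": force on a finger pad.
Only numpy, scipy, OpenCV 4.12 (cv2) and the standard library are available. Lean on these libraries where they do the work, as an engineer would, in place of code of your own. Each camera call takes 0.05 s, during which the arm holds its last target. There are 200 camera calls.

## Working session

There is one attempt and no reset: what is moved stays moved. The work goes in short steps, Python scripts to look and compute and a shell command to move; the robot and the scene stay as the last step left them, time stands still between calls to the robot, and variables do not carry over. Pictures are saved under pics/ and viewed, at most 14 in all, crops included, and the job is handed in when it is done.

```bash
mkdir -p pics; ls; python3 - <<'E'
from workcell import *
import cv2
s=status.observe();print(s)
for n in("top","side"):
    p=camera_params(n);print(n,p)
    cv2.imwrite(f"pics/{n}0.png",grab_frame(n))
    for k in("ring16_mid","ring13_mid","ring10_mid","ring7_mid","cover","bore_floor","usb_stick"):
        print(n,k,[(round(d["p"],2),[int(v*w) for v,w in zip(d["extent"],(640,400,640,400))]) for d in search_frame(n,k)][:5])
E
```

```text
pics
{'clock': 0.0, 'qpos': array([-1.25721071,  0.52202727, -0.03633707,  1.60002596,  0.02124106,
        1.02107699, -0.11276971]), 'qd': array([ 0.00208972, -0.00123443,  0.00070721,  0.00022267,  0.00107295,
       -0.00058862,  0.00136836]), 'joint_efforts': array([-5.46185274e-04, -9.27059555e+01,  1.97988778e+00, -3.69957840e+01,
        1.80167193e-02,  7.81165611e-03,  2.43990650e-05]), 'position': array([0.23393505, 0.57920807, 0.23871094]), 'tool_rot': array([-3.14044661e+00,  1.12086358e-04,  2.75785759e+00]), 'force': array([-0.16315114,  0.0180296 , -0.45684361]), 'moment': array([ 0.03139842, -0.00984811,  0.0457318 ]), 'finger_force': 0.0, 'grip_width': 0.08534374885750397}
top {'K': array([[433.85105023,   0.        , 323.42817322],
       [  0.        , 433.85105023, 200.83511412],
       [  0.        ,   0.        ,   1.        ]]), 'rvec': array([ 2.16937655, -2.19729553,  0.0774514 ]), 'tvec': array([0.17007153, 0.54198067, 1.07382175])}
top ring16_mid [(0.79, [382, 238, 402, 251]), (0.77, [368, 192, 390, 208]), (0.65, [302, 174, 321, 194]), (0.19, [327, 153, 34
[... 332 characters left out ...]
4.69390476,   0.        , 323.83711321],
       [  0.        , 394.69390476, 196.01296309],
       [  0.        ,   0.        ,   1.        ]]), 'rvec': array([ 2.19554148, -0.73775356,  0.30266055]), 'tvec': array([-0.31924715,  0.352677  ,  0.6141503 ])}
side ring16_mid [(0.92, [359, 237, 383, 260]), (0.75, [330, 192, 346, 209]), (0.69, [331, 275, 353, 298])]
side ring13_mid [(0.57, [397, 285, 425, 305]), (0.26, [241, 154, 304, 210]), (0.15, [383, 214, 405, 238])]
side ring10_mid []
side ring7_mid [(0.85, [355, 300, 382, 330])]
side cover [(0.67, [278, 214, 343, 247])]
side bore_floor [(0.85, [243, 153, 307, 208])]
side usb_stick [(0.49, [242, 151, 309, 209]), (0.46, [404, 244, 422, 263])]
```

```bash
python3 - <<'E'
import cv2
a=cv2.imread("pics/top0.png")[130:280,220:460];cv2.imwrite("pics/topc.png",cv2.resize(a,(800,500),interpolation=cv2.INTER_CUBIC))
a=cv2.imread("pics/side0.png")[140:350,220:460];cv2.imwrite("pics/sidec.png",cv2.resize(a,(685,600),interpolation=cv2.INTER_CUBIC))
E
```

```text
(no output)
```

View pics/topc.png

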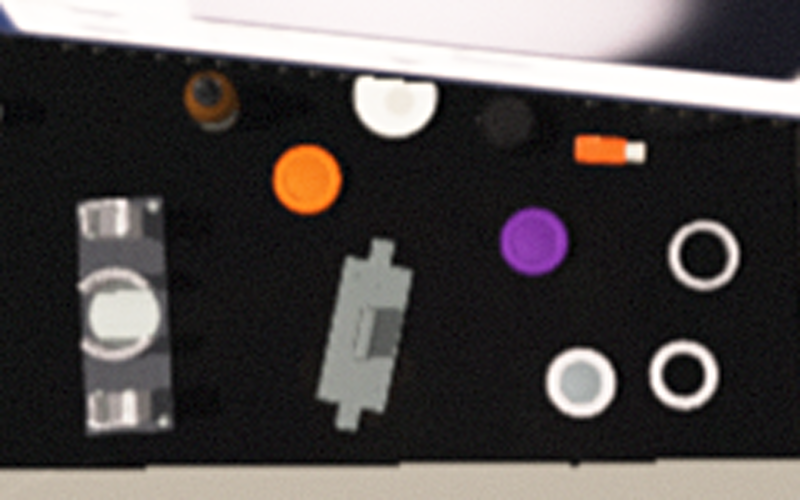

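View pics/sidec.png

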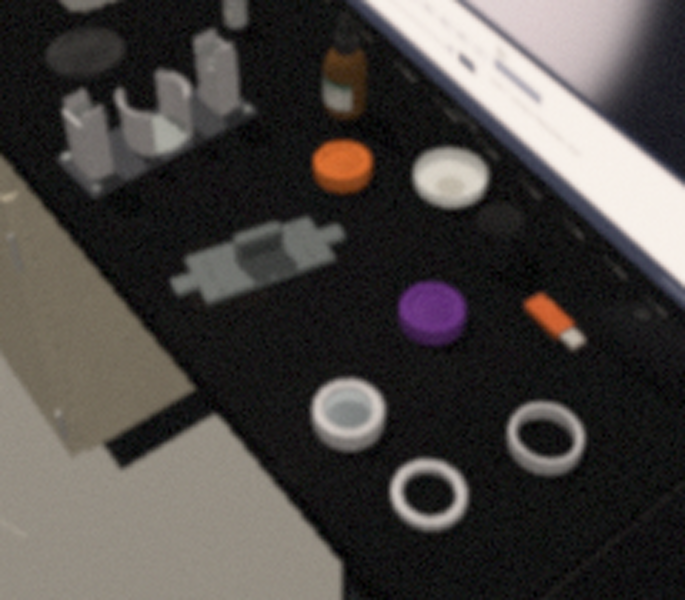

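Top view (crop ×3.33):
- The lens cell is at about (394,245), orig px.
- The open rings are at about (431,206), with the thin wall and so ring13, and at about (425,242), ring7.
- The orange disc at (312,184) and the purple disc at (380,202) are look-alikes and will be left.
- The cover is at (330,230) and the jig at (257,224).

Next I'll fit the models in both views and decide the lens cell's thickness, 16 or 10 mm.

```bash
cat > h.py <<'E'
import numpy as np, cv2
from scipy.optimize import minimize
from workcell import *
CP={n:camera_params(n) for n in("top","side")}
S=8
def proj(n,P):
    p=CP[n];return cv2.projectPoints(np.asarray(P,float).reshape(-1,3),p["rvec"],p["tvec"],p["K"],None)[0].reshape(-1,2)
def box(x0,x1,y0,y1,z0,z1):return np.array([[x,y,z] for x in(x0,x1) for y in(y0,y1) for z in(z0,z1)])/1000
t=np.linspace(0,2*np.pi,48)
def cyl(r,z0,z1):return np.concatenate([np.c_[r*np.cos(t),r*np.sin(t),0*t+z] for z in(z0,z1)])/1000
def arc(s):
    c=cyl(28.5,0,52);return c[c[:,1]*s>.016]
COVER=[box(-26,26,-55,55,0,6),box(-8,8,-73,73,0,6),box(-6,6,-20,20,0,35)]
JIG=[box(-33,33,-89,89,0,4),box(-16.5,16.5,58,81,0,76),box(-16.5,16.5,-81,-58,0,76),arc(1),arc(-1)]
def render(n,parts,pose,win,z=0):
    x,y,a=pose;R=np.array([[np.cos(a),-np.sin(a),0],[np.sin(a),np.cos(a),0],[0,0,1]])
    l,t_,r,b=win;m=np.zeros(((b-t_)*S,(r-l)*S),np.uint8)
    for P in parts:
        q=(proj(n,P@R.T+[x,y,z])-[l-.5,t_-.5])*S
        cv2.fillConvexPoly(m,cv2.convexHull(np.round(q).astype(np.int32)),255)
    m=cv2.GaussianBlur(m,(0,0),.7*S)
    return cv2.resize(m,(r-l,b-t_),interpolation=cv2.INTER_AREA)/255.
def ray(n,uv,z):
    p=CP[n];R=cv2.Rodrigues(p["rvec"])[0];d=R.T@np.linalg.inv(p["K"])@[*uv,1];c=-R.T@p["tvec"]
    return c+d*(z-c[2])/d[2]
def soft(img,win,lo,hi):
    l,t_,r,b=win;g=img[t_:b,l:r].max(2).astype(float)
    return np.clip((g-lo)/(hi-lo),0,1)
def fit(obs,parts,x0,z=0):
    # obs: list of (cam,win,softmask)
    f=lambda v:sum(((render(n,parts,(v[0]/1000,v[1]/1000,v[2]/57.3),w,z)-m)**2).sum() for n,w,m in obs)
    v0=np.array([x0[0]*1000,x0[1]*1000,x0[2]*57.3])
    r=minimize(f,v0,method="Nelder-Mead",options=dict(initial_simplex=v0+np.r_[np.zeros((1,3)),np.diag([8,8,6])],xatol=.1,fatol=.02,maxiter=150))
    return np.round(r.x,1),round(r.fun,2)
E
python3 - <<'E'
from h import *
im={n:cv2.imread(f"pics/{n}0.png") for n in CP}
for n in im: g=im[n].max(2);print(n,np.percentile(g[200:260,290:310] ,[10,50,90]))
# cover and jig
for name,parts,uv,a0,W,hi in(("cover",COVER,(330,228),1.4,{"top":(310,196,350,264),"side":(274,208,348,252)},{"top":95,"side":95}),
  ("jig",JIG,(257,222),1.6,{"top":(238,184,277,264),"side":(238,148,314,212)},{"top":60,"side":60})):
    x0=[*ray("top",uv,.02 if name=="jig" else 0)[:2],a0];O=[]
    for n in("top","side"):
        o=(n,W[n],soft(im[n],W[n],25,hi[n]));O.append(o);print(name,n,fit([o],parts,x0))
    print(name,"both",fit(O,parts,x0))
for name,ut,us in(("lens",(394,245),(342,284.5)),("open_far",(431,206),(411,293)),("open_near",(425,242),(370,313))):
    for n,u in(("top",ut),("side",us)):
        w=(int(u[0])-20,int(u[1])-20,int(u[0])+20,int(u[1])+20)
        m=soft(im[n],w,40,150);M=(m*255).astype(np.uint8)
        c,_=cv2.findContours((M>127).astype(np.uint8),cv2.RETR_EXTERNAL,cv2.CHAIN_APPROX_NONE)
        c=max(c,key=cv2.contourArea);f=np.zeros(M.shape,np.uint8);cv2.drawContours(f,[c],-1,1,-1)
        e=cv2.erode(f,np.ones((5,5)));m=np.where(e>0,1,m)*cv2.dilate(f,np.ones((5,5)))
        for h in(7,10,13,16):
            v,e=fit([(n,w,m)],[cyl(25,0,h)],[*ray(n,u,h/2000)[:2],0]);print(name,n,h,v[:2],e)
E
```

```text
top [17. 21. 24.]
side [ 17.  25. 114.]
cover top (array([471.2, 150.3,  77.5]), np.float64(19.49))
cover side (array([471.7, 151.7,  77.5]), np.float64(63.37))
cover both (array([471.4, 150.7,  77.5]), np.float64(87.13))
jig top (array([488.3, 334.4,  92.5]), np.float64(24.61))
jig side (array([488.4, 337.4,  93.1]), np.float64(288.51))
jig both (array([487.7, 335.1,  92.8]), np.float64(335.38))
lens top 7 [432.7 -14. ] 15.31
lens top 10 [432.7 -13.8] 12.89
lens top 13 [432.8 -13.5] 10.62
lens top 16 [432.9 -12.9] 8.86
lens side 7 [435.9  -8.4] 14.81
lens side 10 [434.9  -9.6] 7.13
lens side 13 [434.  -10.9] 4.35
lens side 16 [433.3 -12. ] 7.1
open_far top 7 [ 528.6 -110.4] 15.65
open_far top 10 [ 528.5 -110.1] 12.2
open_far top 13 [ 528.4 -109.7] 9.39
open_far top 16 [ 528.2 -109.3] 7.54
open_far side 7 [ 531.5 -107. ] 8.45
open_far side 10 [ 530.1 -107.9] 4.11
open_far side 13 [ 529.1 -108.7] 6.23
open_far side 16 [ 527.9 -109.3] 14.63
open_near top 7 [437.4 -92.3] 9.57
open_near top 10 [437.4 -92. ] 7.59
open_near top 13 [437.5 -91.7] 6.47
open_near top 16 [437.6 -91.2] 5.93
open_near side 7 [437.6 -91.8] 2.6
open_near side 10 [436.8 -92.4] 10.43
open_near side 13 [436.2 -93.1] 24.53
open_near side 16 [435.7 -93.7] 43.5
```

The lens cell is clearly thicker than ring13 in the side fit, so it is ring16. The near open ring fits 7 mm. The order is therefore 16, 13, 7. I'll move off first, with a helper that works out shifts in move units.

```bash
cat > go.py <<'E'
import sys,numpy as np
from workcell import status
def units(x,y,z,yawdeg):
    s=status.observe();p=s["position"];yaw=s["tool_rot"][2]
    d=np.array([x,y,z])/1000-p;c,n=np.cos(yaw),np.sin(yaw)
    tw=-((yawdeg-np.degrees(yaw)+90)%180-90)
    return np.round([(d[0]*c+d[1]*n)/.06,(d[0]*n-d[1]*c)/.06,-d[2]/.06,tw/8],3), s
if __name__=="__main__":
    u,s=units(*map(float,sys.argv[1:5]));print("units",u.tolist(),"pos",np.round(s["position"]*1000,1),"yaw",round(np.degrees(s["tool_rot"][2]),1),"rpy",np.round(s["tool_rot"][:2],3),"F",np.round(s["force"],1),"w",round(s["grip_width"]*1000,1),"ff",round(s["finger_force"],1),"t",round(s["clock"],1))
E
python3 go.py 450 350 240 182.7
python3 -m creep '[[-1,-0.45,0,-0.7,0.78],[-2,-0.9,0,-1.4,0.78],[-3,-1.35,0,-2.1,0.78],[-4,-1.8,0,-2.8,0.78],[-4.7,-2.15,0,-3.1,0.78]]' 40
python3 go.py 433 -12.5 120 182.7
```

```text
units [-4.77, -2.199, -0.011, -3.087] pos [234.  579.5 239.3] yaw 158.0 rpy [3.142 0.   ] F [-0.2 -0.8 -0.4] w 85.5 ff 0.0 t 0.8
clock: 1.42
position: [0.4486, 0.3526, 0.2395]
tool_rot: [3.141, 0.0, -3.091]
force: [0.5, 0.8, 0.5]
grip_width: 0.0667
finger_force: 0.0
units [0.57, -6.064, 1.992, 0.028] pos [448.6 352.6 239.5] yaw -177.1 rpy [3.141 0.   ] F [0.5 0.8 0.5] w 66.7 ff 0.0 t 1.4
```

```bash
python3 -m creep '[[0.1,-1,0.4,0,0.78],[0.2,-2,0.8,0,0.78],[0.3,-3,1.2,0,0.78],[0.4,-4,1.6,0,0.78],[0.5,-5,1.9,0,0.78]]'
python3 -m creep '[[0.07,-0.6,0.1,0,0.78],[0.07,-1.06,0.1,0,0.78],[0.07,-1.06,0.1,0,0.78]]'
cat > look.py <<'E'
import sys
from h import *
D={"16":(16,"top"),"13":(13,"top"),"7":(7,"top")}
def ring(im,n,h,xy,lo=40,hi=150,z=0,r=20):
    u=proj(n,[[xy[0]/1000,xy[1]/1000,h/2000+z]])[0]
    w=(int(u[0])-r,int(u[1])-r,int(u[0])+r,int(u[1])+r)
    m=soft(im,w,lo,hi);M=(m>.5).astype(np.uint8)
    c,_=cv2.findContours(M,cv2.RETR_EXTERNAL,cv2.CHAIN_APPROX_NONE)
    if not c:return None
    c=max(c,key=cv2.contourArea);f=np.zeros(M.shape,np.uint8);cv2.drawContours(f,[c],-1,1,-1)
    m=np.where(cv2.erode(f,np.ones((5,5)))>0,1,m)*cv2.dilate(f,np.ones((5,5)))
    c=c.reshape(-1,2).mean(0)+w[:2]
    v,e=fit([(n,w,m)],[cyl(25,0,h)],[*ray(n,c,h/2000)[:2],0]);return v[:2],e
if __name__=="__main__":
    ims={n:grab_frame(n) for n in CP}
    for n in ims:cv2.imwrite(f"pics/{n}_last.png",ims[n])
    for a in sys.argv[1:]:
        h,x,y=map(float,a.split(","))
        for n in ims:print(a,n,ring(ims[n],n,h,(x,y)))
E
python3 look.py 16,433,-12.5 13,528.7,-109.2 7,437.5,-92
python3 go.py 433 -12.5 40 182.7
```

```text
clock: 2.05
position: [0.4322, 0.0611, 0.1278]
tool_rot: [3.142, 0.001, -3.092]
force: [1.1, 0.5, -0.4]
grip_width: 0.0669
finger_force: 0.0
clock: 2.42
position: [0.4314, -0.0029, 0.1223]
tool_rot: [-3.141, 0.0, -3.096]
force: [0.4, -0.0, -0.3]
grip_width: 0.0665
finger_force: 0.0
16,433,-12.5 top (array([456., -44.]), np.float64(237.48))
16,433,-12.5 side (array([433. , -11.9]), np.float64(4.17))
13,528.7,-109.2 top (array([ 528.2, -109.8]), np.float64(9.57))
13,528.7,-109.2 side (array([ 529. , -108.7]), np.float64(3.62))
7,437.5,-92 top (array([444.8, -97.6]), np.float64(1163.93))
7,437.5,-92 side (array([437.8, -92.4]), np.float64(6.39))
units [-0.015, -0.197, 1.373, 0.011] pos [431.5  -0.8 122.4] yaw -177.2 rpy [3.141 0.   ] F [ 0.4 -0.7 -0.4] w 66.6 ff 0.0 t 2.5
```

Both views agree and nothing has moved (the arm hides the rings in the top view). I'll go down and grip.

```bash
python3 -m creep '[[-0.01,-0.2,0.4,0,0.78],[-0.01,-0.2,0.8,0,0.78],[-0.01,-0.2,1.2,0,0.78],[-0.01,-0.2,1.6,0,0.78],[-0.01,-0.2,1.85,0,0.78]]'
python3 -m creep '[[0,0,0,0,0.78],[0,0,0,0,0.6],[0,0,0,0,0.4],[0,0,0,0,0.4],[0,0,0,0,0.4]]' 50
python3 go.py 433 -12.5 11.5 182.7
```

```text
clock: 3.15
position: [0.4325, -0.012, 0.0104]
tool_rot: [3.141, -0.001, -3.091]
force: [0.5, -0.1, -0.5]
grip_width: 0.0664
finger_force: 0.0
clock: 3.78
position: [0.4329, -0.0128, 0.0124]
tool_rot: [3.141, 0.001, -3.093]
force: [-2.4, 1.6, 12.0]
grip_width: 0.0476
finger_force: 49.4
units [-0.002, 0.005, 0.015, 0.014] pos [432.9 -12.8  12.4] yaw -177.2 rpy [3.141e+00 1.000e-03] F [-2.4  1.6 12. ] w 47.6 ff 49.4 t 3.8
```

```bash
python3 -m creep '[[0,0,-0.2,0,0.4],[0,0,-0.5,0,0.4],[0,0,-1,0,0.4],[0,0,-1.5,0,0.4],[0,0,-1.5,0,0.4]]'
python3 - <<'E'
from h import *
i=grab_frame("side");u=proj("side",[[.433,-.0125,.09]])[0].astype(int);print(u)
cv2.imwrite("pics/g16.png",cv2.resize(i[u[1]-45:u[1]+45,u[0]-60:u[0]+60],None,fx=5,fy=5,interpolation=cv2.INTER_CUBIC))
E
```

```text
clock: 4.4
position: [0.4338, -0.013, 0.1039]
tool_rot: [3.142, 0.005, -3.093]
force: [0.1, 0.1, -1.2]
grip_width: 0.0474
finger_force: 51.7
[342 257]
```

View pics/g16.png

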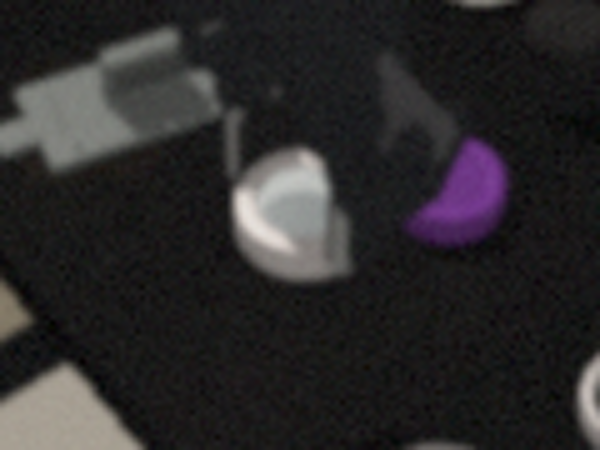

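Ring16 is held level, near crop (290,215), with the fingertips about flush with its bottom. I'll check the jig pose by overlaying the model on the first pictures.

```bash
python3 - <<'E'
from h import *
out=[]
x,y,a=.4882,.3352,np.radians(92.7);R=np.array([[np.cos(a),-np.sin(a),0],[np.sin(a),np.cos(a),0],[0,0,1]])
c=cyl(1,0,0)[:48]*1000
L=[box(-33,33,-89,89,4,4)[[0,2,6,4,0]]]+[np.c_[c[:,:2]*r/1000,c[:,2]*0+z] for r,z in((27,.052),(30,.052),(27,.004))]
L+=[box(-16.5,16.5,s*58,s*81,76,76)[[0,2,6,4,0]] for s in(1,-1)]
for n,w in(("top",(230,180,285,268)),("side",(236,146,316,214))):
    im=cv2.imread(f"pics/{n}0.png")[w[1]:w[3],w[0]:w[2]];k=6 if n=="top" else 5
    im=cv2.resize(im,None,fx=k,fy=k,interpolation=cv2.INTER_CUBIC)
    for i,P in enumerate(L):
        q=(proj(n,P@R.T+[x,y,0])-[w[0]-.5,w[1]-.5])*k
        cv2.polylines(im,[np.round(q).astype(np.int32)],False,[(0,255,255),(0,0,255),(0,255,0),(255,0,255),(255,128,0),(255,128,0)][i],1)
    out.append(im)
h=max(o.shape[0] for o in out)
cv2.imwrite("pics/ov.png",np.hstack([cv2.copyMakeBorder(o,0,h-o.shape[0],0,0,cv2.BORDER_CONSTANT) for o in out]))
E
```

```text
(no output)
```

View pics/ov.png

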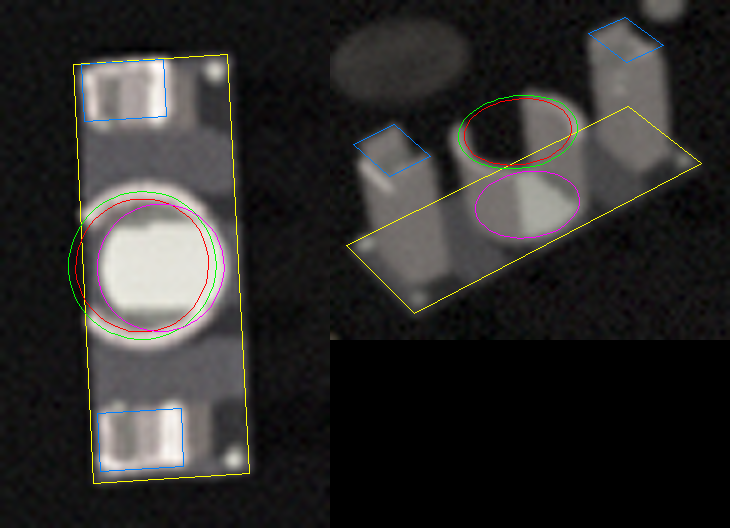

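The overlay fits to within about 1 px. In the top view the rim centre is at crop (143,265), and in the side view at about (520,132). I'm carrying ring16 over the bore.

```bash
python3 go.py 488 335.5 115 182.7
python3 -m creep '[[0,0.5,-0.2,0,0.4],[-0.2,1.3,-0.2,0,0.4],[-0.5,2.2,-0.2,0,0.4],[-0.6,3.1,-0.2,0,0.4],[-0.7,4,-0.2,0,0.4]]'
python3 -m creep '[[-0.1,0.8,0,0,0.4],[-0.2,1.4,0,0,0.4],[-0.2,1.8,0,0,0.4],[-0.2,1.8,0,0,0.4]]'
python3 go.py 488 335.5 70 182.7
```

```text
units [-1.195, 5.757, -0.205, 0.012] pos [433.2 -13.  102.7] yaw -177.2 rpy [3.142e+00 3.000e-03] F [-0.   0.9 -1.7] w 47.9 ff 51.7 t 4.5
clock: 5.08
position: [0.4623, 0.2304, 0.1127]
tool_rot: [-3.141, -0.001, -3.093]
force: [0.9, -0.0, -1.1]
grip_width: 0.0477
finger_force: 51.7
clock: 5.58
position: [0.4686, 0.3383, 0.1126]
tool_rot: [-3.141, -0.001, -3.091]
force: [0.2, -0.8, -1.3]
grip_width: 0.0473
finger_force: 51.8
units [-0.321, -0.064, 0.711, 0.027] pos [468.6 338.3 112.6] yaw -177.1 rpy [-3.141e+00 -1.000e-03] F [ 0.2 -0.8 -1.3] w 47.3 ff 51.8 t 5.6
```

```bash
python3 -m creep '[[-0.16,-0.03,0,0,0.4],[-0.32,-0.06,0.2,0,0.4],[-0.32,-0.06,0.4,0,0.4],[-0.32,-0.06,0.6,0,0.4],[-0.32,-0.06,0.7,0,0.4]]'
python3 go.py 488 335.5 40 182.7
python3 - <<'E'
from h import *
o=[]
for n,w in(("top",(225,170,295,275)),("side",(230,130,330,220))):
    i=grab_frame(n)[w[1]:w[3],w[0]:w[2]];o.append(cv2.resize(i,None,fx=4,fy=4,interpolation=cv2.INTER_CUBIC))
h=max(a.shape[0] for a in o)
cv2.imwrite("pics/over.png",np.hstack([cv2.copyMakeBorder(a,0,h-a.shape[0],0,0,cv2.BORDER_CONSTANT) for a in o]))
E
```

```text
clock: 6.2
position: [0.4882, 0.3343, 0.0701]
tool_rot: [-3.141, -0.001, -3.092]
force: [0.5, -0.2, -1.0]
grip_width: 0.0483
finger_force: 37.3
units [0.002, 0.02, 0.501, 0.014] pos [488.2 334.3  70.1] yaw -177.2 rpy [-3.141e+00 -1.000e-03] F [ 0.5 -0.2 -1. ] w 48.3 ff 37.3 t 6.2
```

View pics/over.png

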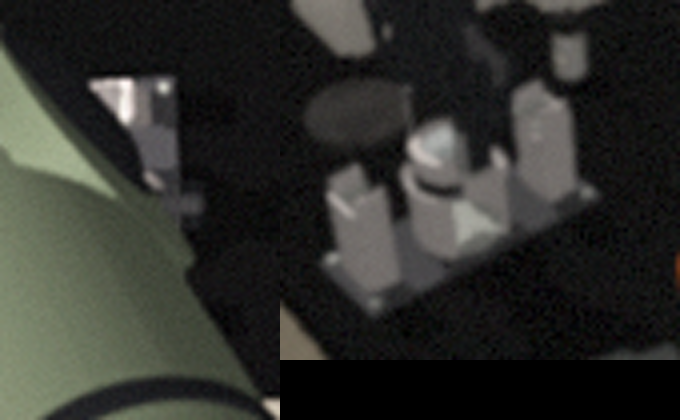

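Ring16 is above the bore in the side view (crop (435,150), rim at about (455,185)). The grip slackened briefly. I'll re-grip, then lower.

```bash
python3 -m creep '[[0,0,0,0,0.3],[0,0,0,0,0.3],[0,0.01,0.1,0,0.3],[0,0.01,0.2,0,0.3],[0,0.01,0.3,0,0.3]]' 50
python3 -m creep '[[0,0,0.1,0,0.3],[0,0,0.2,0,0.3],[0,0,0.3,0,0.3],[0,0,0.4,0,0.3],[0,0,0.4,0,0.3]]' 50
python3 go.py 488 335.5 17 182.7
```

```text
clock: 6.92
position: [0.4887, 0.3352, 0.0527]
tool_rot: [-3.141, -0.0, -3.093]
force: [-0.4, 0.5, -0.9]
grip_width: 0.0476
finger_force: 53.1
clock: 7.55
position: [0.4885, 0.335, 0.0288]
tool_rot: [-3.141, -0.001, -3.093]
force: [-0.1, -0.3, -0.7]
grip_width: 0.0474
finger_force: 53.1
units [0.008, 0.008, 0.196, 0.014] pos [488.5 335.   28.8] yaw -177.2 rpy [-3.141e+00 -1.000e-03] F [-0.1 -0.3 -0.7] w 47.4 ff 53.1 t 7.5
```

```bash
python3 -m creep '[[0,0,0.1,0,0.3],[0,0,0.18,0,0.3],[0,0,0.18,0,0.3]]' 50
python3 go.py 488 335.5 17 182.7
python3 -m creep '[[0,0,0,0,0.6],[0,0,0,0,0.78],[0,0,0,0,0.78],[0,0,-0.2,0,0.78],[0,0,-0.5,0,0.78]]'
python3 -m creep '[[0,0,-0.7,0,0.78],[0,-0.5,-1.2,0,0.78],[0.2,-1.4,-1.2,0,0.78],[0.3,-2.4,-1.2,0,0.78],[0.3,-3.4,-1.2,0,0.78]]'
python3 look.py 13,528.7,-109.2 7,437.5,-92
python3 go.py 528.7 -109.2 120 182.7
```

```text
clock: 7.92
position: [0.4886, 0.3351, 0.018]
tool_rot: [-3.141, -0.0, -3.093]
force: [-0.1, 0.2, -0.7]
grip_width: 0.0476
finger_force: 53.3
units [0.01, 0.006, 0.017, 0.014] pos [488.6 335.1  18. ] yaw -177.2 rpy [-3.141 -0.   ] F [-0.1  0.2 -0.7] w 47.6 ff 53.3 t 7.9
clock: 8.55
position: [0.4886, 0.3351, 0.0494]
tool_rot: [-3.141, -0.0, -3.093]
force: [-0.3, -0.3, -0.5]
grip_width: 0.0666
finger_force: 0.0
clock: 9.18
position: [0.4806, 0.129, 0.122]
tool_rot: [3.141, 0.002, -3.092]
force: [2.1, -0.0, -0.3]
grip_width: 0.0665
finger_force: 0.0
13,528.7,-109.2 top (array([ 529.5, -109.7]), np.float64(8.46))
13,528.7,-109.2 side (array([ 529.3, -109.4]), np.float64(14.73))
7,437.5,-92 top (array([436.5, -92.3]), np.float64(3.89))
7,437.5,-92 side (array([436.6, -91.8]), np.float64(13.48))
units [-0.631, -3.917, 0.031, -0.042] pos [481.2 124.1 121.9] yaw -177.6 rpy [-3.139e+00  1.000e-03] F [-0.4  2.5  0.2] w 67.2 ff 0.0 t 9.3
```

```bash
python3 -m creep '[[-0.1,-1,0,0,0.78],[-0.3,-2,0,0,0.78],[-0.5,-3,0,0,0.78],[-0.64,-3.9,0,0,0.78],[-0.64,-3.92,0,0,0.78]]'
python3 go.py 529.3 -109.4 14 182.7
python3 - <<'E'
from h import *
o=[]
for n,w in(("top",(225,170,295,275)),("side",(230,130,330,220))):
    i=grab_frame(n)[w[1]:w[3],w[0]:w[2]];o.append(cv2.resize(i,None,fx=4,fy=4,interpolation=cv2.INTER_CUBIC))
h=max(a.shape[0] for a in o)
cv2.imwrite("pics/in16.png",np.hstack([cv2.copyMakeBorder(a,0,h-a.shape[0],0,0,cv2.BORDER_CONSTANT) for a in o]))
E
```

```text
clock: 9.9
position: [0.531, -0.107, 0.1216]
tool_rot: [-3.14, 0.001, -3.099]
force: [-0.4, 0.9, 0.3]
grip_width: 0.0669
finger_force: 0.0
units [0.031, -0.039, 1.794, -0.031] pos [ 531.  -107.   121.6] yaw -177.5 rpy [-3.14e+00  1.00e-03] F [-0.4  0.9  0.3] w 66.9 ff 0.0 t 9.9
```

View pics/in16.png

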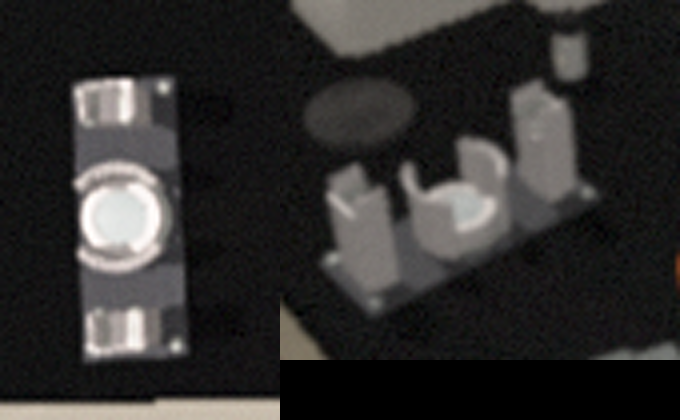

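Ring16 lies flat in the bore, at top crop (122,213) and side crop (465,207). Next is ring13.

```bash
python3 -m creep '[[0.02,-0.04,0.4,0,0.78],[0.02,-0.04,0.8,0,0.78],[0.02,-0.04,1.2,0,0.78],[0.02,-0.04,1.6,0,0.78],[0.02,-0.04,1.79,0,0.78]]'
python3 -m creep '[[0,0,0,0,0.78],[0,0,0,0,0.6],[0,0,0,0,0.4],[0,0,0,0,0.4],[0,0,0,0,0.4]]' 50
python3 go.py 529.3 -109.4 14 182.7
python3 -m creep '[[0,0,-0.2,0,0.4],[0,0,-0.5,0,0.4],[0,0,-1,0,0.4],[0,0,-1.5,0,0.4],[0,0,-1.7,0,0.4]]'
python3 go.py 488 335.5 115 182.7
```

```text
clock: 10.62
position: [0.5294, -0.1033, 0.0126]
tool_rot: [3.141, -0.001, -3.091]
force: [0.3, -0.9, -0.7]
grip_width: 0.0666
finger_force: 0.0
clock: 11.25
position: [0.5301, -0.1048, 0.0144]
tool_rot: [-3.142, 0.001, -3.093]
force: [-3.1, 0.7, 12.6]
grip_width: 0.0469
finger_force: 49.2
units [0.017, -0.077, 0.007, 0.013] pos [ 530.1 -104.8   14.4] yaw -177.2 rpy [-3.142e+00  1.000e-03] F [-3.1  0.7 12.6] w 46.9 ff 49.2 t 11.2
clock: 11.88
position: [0.5303, -0.1051, 0.1177]
tool_rot: [-3.141, 0.003, -3.093]
force: [1.2, -0.4, -1.9]
grip_width: 0.0464
finger_force: 51.4
units [0.346, 7.369, 0.045, 0.012] pos [ 530.3 -105.1  117.7] yaw -177.2 rpy [-3.141e+00  3.000e-03] F [ 1.2 -0.4 -1.9] w 46.4 ff 51.4 t 11.9
```

```bash
python3 -m creep '[[0,0.8,0,0,0.4],[0.1,1.8,0,0,0.4],[0.2,2.8,0,0,0.4],[0.3,3.8,0,0,0.4],[0.32,4.8,0,0,0.4]]'
python3 -m creep '[[0.1,0.9,0,0,0.4],[0.1,1.8,0,0,0.4],[0.1,2.3,0,0,0.4],[0.1,2.5,0,0,0.4],[0.1,2.5,0,0,0.4]]'
python3 go.py 489 335.3 75 182.7
```

```text
clock: 12.5
position: [0.4956, 0.1836, 0.1154]
tool_rot: [-3.142, 0.0, -3.093]
force: [-0.0, -0.6, -1.4]
grip_width: 0.0465
finger_force: 51.4
clock: 13.12
position: [0.4828, 0.331, 0.115]
tool_rot: [-3.141, -0.0, -3.092]
force: [0.1, -0.5, -0.5]
grip_width: 0.0466
finger_force: 51.4
units [-0.107, 0.066, 0.667, 0.016] pos [482.8 331.  115. ] yaw -177.2 rpy [-3.141 -0.   ] F [ 0.1 -0.5 -0.5] w 46.6 ff 51.4 t 13.1
```

```bash
python3 - <<'E'
from h import *
i=grab_frame("side")[120:220,230:360];cv2.imwrite("pics/g13.png",cv2.resize(i,None,fx=5,fy=5,interpolation=cv2.INTER_CUBIC))
E
```

```text
(no output)
```

View pics/g13.png

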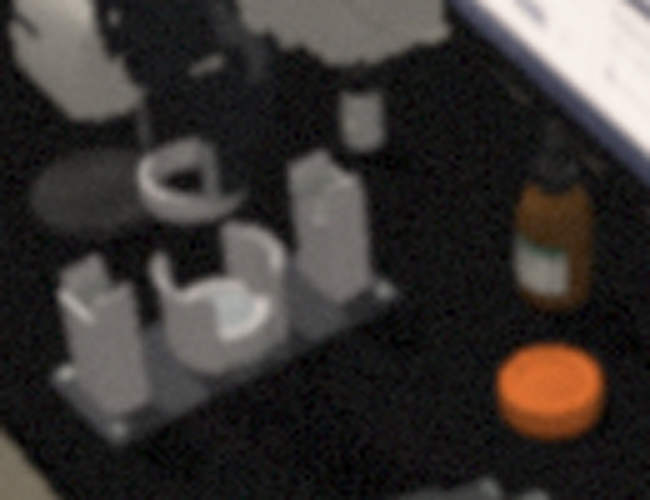

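Ring13 is held level at crop (190,185), above the bore, with ring16 flat at (235,310). I'll align it and lower.

```bash
python3 -m creep '[[-0.11,0.07,0,0,0.4],[-0.11,0.07,0.2,0,0.4],[-0.11,0.07,0.45,0,0.4],[-0.11,0.07,0.67,0,0.4],[-0.11,0.07,0.67,0,0.4]]'
python3 go.py 489 335.3 45 182.7
python3 -m creep '[[0,0,0.1,0,0.3],[0,0,0.2,0,0.3],[0,0,0.3,0,0.3],[0,0,0.4,0,0.3],[0,0,0.5,0,0.3]]' 50
python3 go.py 489 335.3 36 182.7
```

```text
clock: 13.8
position: [0.4886, 0.3353, 0.0734]
tool_rot: [-3.14, -0.002, -3.093]
force: [0.6, -0.3, -0.9]
grip_width: 0.0464
finger_force: 51.4
units [-0.006, -0.0, 0.473, 0.014] pos [488.6 335.3  73.4] yaw -177.2 rpy [-3.14e+00 -2.00e-03] F [ 0.6 -0.3 -0.9] w 46.4 ff 51.4 t 13.8
clock: 14.42
position: [0.4919, 0.3357, 0.0462]
tool_rot: [3.14, 0.004, -3.094]
force: [8.8, -6.0, 17.0]
grip_width: 0.0465
finger_force: 65.8
units [0.048, -0.004, 0.17, 0.003] pos [491.9 335.7  46.2] yaw -177.3 rpy [3.14  0.004] F [ 8.8 -6.  17. ] w 46.5 ff 65.8 t 14.4
```

Contact on the near side pushes the ring towards +x. I'll back up a little, shift 3.5 mm in +x and retry.

```bash
python3 -m creep '[[0,0,-0.2,0,0.3],[-0.06,-0.01,-0.2,0,0.3],[-0.06,-0.01,-0.2,0,0.3],[-0.06,-0.01,-0.1,0,0.3],[-0.06,-0.01,0,0,0.3]]' 50
python3 go.py 489 335.3 36 182.7
```

```text
clock: 15.05
position: [0.493, 0.3352, 0.0443]
tool_rot: [-3.141, 0.0, -3.093]
force: [1.3, -2.6, 2.1]
grip_width: 0.0462
finger_force: 63.9
units [0.066, 0.005, 0.138, 0.013] pos [493.  335.2  44.3] yaw -177.2 rpy [-3.141  0.   ] F [ 1.3 -2.6  2.1] w 46.2 ff 63.9 t 15.1
```

```bash
python3 -m creep '[[0,0,0.03,0,0.3],[0,0,0.06,0,0.3],[0,0,0.1,0,0.3],[0,0,0.1,0,0.3]]' 50
python3 go.py 493 335.3 36 182.7
python3 - <<'E'
from h import *
i=grab_frame("side")[140:210,240:320];cv2.imwrite("pics/i13.png",cv2.resize(i,None,fx=8,fy=8,interpolation=cv2.INTER_CUBIC))
E
```

```text
clock: 15.55
position: [0.4929, 0.3352, 0.0393]
tool_rot: [-3.141, -0.0, -3.093]
force: [-2.1, -4.6, 12.0]
grip_width: 0.0465
finger_force: 64.9
units [-0.002, 0.002, 0.055, 0.012] pos [492.9 335.2  39.3] yaw -177.2 rpy [-3.141 -0.   ] F [-2.1 -4.6 12. ] w 46.5 ff 64.9 t 15.6
```

View pics/i13.png

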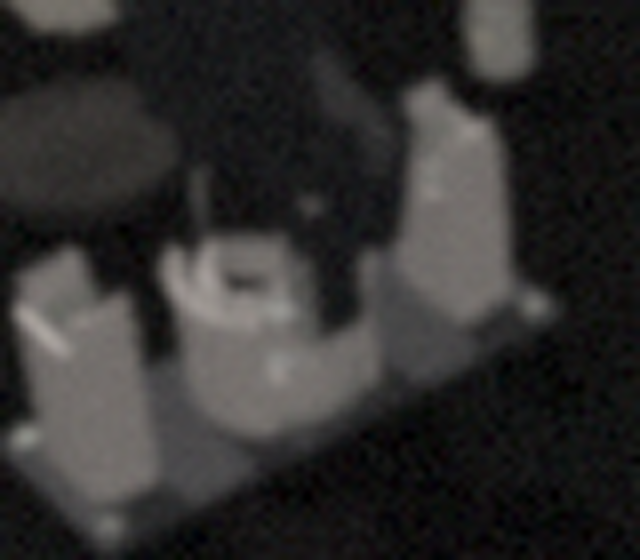

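The ring may be tilted slightly, but its diagonal (51.7 mm) is less than the bore, so it cannot jam. I'll release, back off and check.

```bash
python3 -m creep '[[0,0,-0.05,0,0.3],[0,0,-0.05,0,0.5],[0,0,-0.05,0,0.78],[0,0,-0.05,0,0.78],[0,0,-0.2,0,0.78]]'
python3 -m creep '[[0,0,-0.6,0,0.78],[0,0,-1.2,0,0.78],[0,-1,-1.2,0,0.78],[0.2,-2,-1.2,0,0.78],[0.4,-3,-1.2,0,0.78]]'
python3 -m creep '[[0.2,-1,0,0,0.78],[0.4,-2,0,0,0.78],[0.5,-3,0,0,0.78],[0.5,-3.5,0,0,0.78]]'
python3 look.py 7,437.5,-92
python3 go.py 437 -92 14 182.7
python3 - <<'E'
from h import *
o=[]
for n,w in(("top",(225,170,295,275)),("side",(230,130,330,220))):
    i=cv2.imread(f"pics/{n}_last.png")[w[1]:w[3],w[0]:w[2]];o.append(cv2.resize(i,None,fx=4,fy=4,interpolation=cv2.INTER_CUBIC))
h=max(a.shape[0] for a in o)
cv2.imwrite("pics/in13.png",np.hstack([cv2.copyMakeBorder(a,0,h-a.shape[0],0,0,cv2.BORDER_CONSTANT) for a in o]))
E
```

```text
clock: 16.23
position: [0.4925, 0.3354, 0.0507]
tool_rot: [-3.141, -0.001, -3.092]
force: [0.2, -0.2, -1.0]
grip_width: 0.0669
finger_force: 0.0
clock: 16.85
position: [0.4775, 0.1528, 0.1236]
tool_rot: [3.141, 0.001, -3.092]
force: [1.6, 0.2, 0.8]
grip_width: 0.0669
finger_force: 0.0
clock: 17.35
position: [0.4577, -0.0598, 0.1236]
tool_rot: [-3.141, 0.001, -3.096]
force: [0.1, -0.2, -0.8]
grip_width: 0.0666
finger_force: 0.0
7,437.5,-92 top (array([ 470.5, -154.2]), np.float64(53.29))
7,437.5,-92 side (array([437.4, -91.8]), np.float64(2.35))
units [0.375, -0.516, 1.825, -0.021] pos [458.1 -60.1 123.5] yaw -177.5 rpy [-3.141e+00  1.000e-03] F [0.7 1.4 0.2] w 67.0 ff 0.0 t 17.4
```

View pics/in13.png

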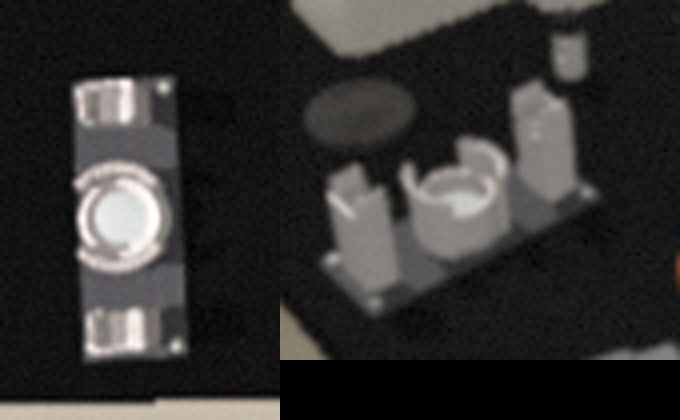

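Ring13 is flat in the bore, top crop (122,213), below the rim. Next is ring7.

```bash
python3 -m creep '[[0.37,-0.51,0.3,0,0.78],[0.37,-0.51,0.8,0,0.78],[0.37,-0.51,1.2,0,0.78],[0.37,-0.51,1.5,0,0.78],[0.37,-0.51,1.6,0,0.78]]'
python3 go.py 437.2 -92 13.5 182.7
```

```text
clock: 18.08
position: [0.4374, -0.0876, 0.0264]
tool_rot: [3.141, -0.001, -3.092]
force: [0.4, 0.6, -0.4]
grip_width: 0.0664
finger_force: 0.0
units [0.007, -0.072, 0.215, 0.02] pos [437.4 -87.6  26.4] yaw -177.1 rpy [ 3.141e+00 -1.000e-03] F [ 0.4  0.6 -0.4] w 66.4 ff 0.0 t 18.1
```

```bash
python3 -m creep '[[0,-0.07,0,0,0.78],[0,-0.07,0.22,0,0.78],[0,-0.07,0.22,0,0.5],[0,-0.07,0.22,0,0.4],[0,-0.07,0.22,0,0.4]]' 40
python3 -m creep '[[0,0,0,0,0.4],[0,0,0,0,0.4]]' 50
python3 go.py 437.2 -92 13.5 182.7
python3 -m creep '[[0,0,-0.2,0,0.4],[0,0,-0.5,0,0.4],[0,0,-1,0,0.4],[0,0,-1.5,0,0.4],[0,0,-1.75,0,0.4]]'
python3 go.py 490 335.3 115 182.7
```

```text
clock: 18.7
position: [0.438, -0.0927, 0.0142]
tool_rot: [-3.141, 0.001, -3.093]
force: [0.4, -0.6, 7.6]
grip_width: 0.0344
finger_force: 4.0
clock: 18.95
position: [0.438, -0.0927, 0.0142]
tool_rot: [-3.141, 0.001, -3.093]
force: [0.8, -1.3, 6.9]
grip_width: 0.0341
finger_force: 4.0
units [0.013, 0.012, 0.012, 0.013] pos [438.  -92.7  14.2] yaw -177.2 rpy [-3.141e+00  1.000e-03] F [ 0.8 -1.3  6.9] w 34.1 ff 4.0 t 18.9
clock: 19.58
position: [0.4381, -0.0927, 0.121]
tool_rot: [-3.141, 0.002, -3.093]
force: [-0.0, 0.6, -0.9]
grip_width: 0.0344
finger_force: 0.0
units [-1.214, 7.082, 0.099, 0.013] pos [438.1 -92.7 121. ] yaw -177.2 rpy [-3.141e+00  2.000e-03] F [-0.   0.6 -0.9] w 34.4 ff 0.0 t 19.6
```

The tips rode over the ring: they are only about 4.5 mm ahead of the TCP at 50 mm opening. I'll reopen, re-measure and grip lower, with the TCP at about 6 mm.

```bash
python3 -m creep '[[0,0,0,0,0.78],[0,0,0,0,0.78],[0,0,0,0,0.78]]'
python3 look.py 7,437.5,-92
python3 go.py 437.2 -92 6 182.7
```

```text
clock: 19.95
position: [0.4373, -0.0925, 0.1182]
tool_rot: [3.141, -0.001, -3.093]
force: [0.1, 0.2, -0.9]
grip_width: 0.0666
finger_force: 0.0
7,437.5,-92 top (array([ 428.2, -146.5]), np.float64(36.65))
7,437.5,-92 side (array([437.5, -92. ]), np.float64(3.45))
units [0.003, 0.009, 1.871, 0.014] pos [437.4 -92.6 118.2] yaw -177.2 rpy [ 3.141e+00 -1.000e-03] F [0.5 0.6 0.7] w 67.0 ff 0.0 t 20.1
```

```bash
python3 -m creep '[[0,0.01,0.5,0,0.78],[0,0.01,1,0,0.78],[0,0.01,1.4,0,0.78],[0,0.01,1.7,0,0.78],[0,0.01,1.82,0,0.78]]'
python3 -m creep '[[0,0,0.05,0,0.78],[0,0,0.05,0,0.78]]'
python3 go.py 437.2 -92 6.5 182.7
```

```text
clock: 20.68
position: [0.437, -0.0919, 0.0084]
tool_rot: [3.141, -0.002, -3.093]
force: [0.5, -0.7, 0.8]
grip_width: 0.0666
finger_force: 0.0
clock: 20.92
position: [0.4377, -0.0921, 0.0068]
tool_rot: [-3.142, 0.0, -3.093]
force: [-0.6, -0.4, -0.1]
grip_width: 0.0669
finger_force: 0.0
units [0.009, 0.001, 0.004, 0.013] pos [437.7 -92.1   6.8] yaw -177.2 rpy [-3.142  0.   ] F [-0.6 -0.4 -0.1] w 66.9 ff 0.0 t 20.9
```

```bash
python3 -m creep '[[0,0,0,0,0.5],[0,0,0,0,0.4],[0,0,0,0,0.4],[0,0,0,0,0.4]]' 40
python3 go.py 437.2 -92 6.5 182.7
python3 -m creep '[[0,0,-0.2,0,0.4],[0,0,-0.5,0,0.4],[0,0,-1,0,0.4],[0,0,-1.5,0,0.4],[0,0,-1.85,0,0.4]]'
python3 go.py 490 335.3 120 182.7
```

```text
clock: 21.42
position: [0.438, -0.0921, 0.0074]
tool_rot: [-3.141, 0.001, -3.093]
force: [-3.0, 0.8, 18.2]
grip_width: 0.0473
finger_force: 38.1
units [0.013, 0.002, 0.015, 0.012] pos [438.  -92.1   7.4] yaw -177.2 rpy [-3.141e+00  1.000e-03] F [-3.   0.8 18.2] w 47.3 ff 38.1 t 21.4
clock: 22.05
position: [0.4379, -0.0921, 0.1194]
tool_rot: [-3.141, 0.002, -3.093]
force: [-0.2, 0.3, -1.1]
grip_width: 0.0474
finger_force: 41.2
units [-1.216, 7.072, -0.009, 0.012] pos [437.9 -92.1 119.4] yaw -177.2 rpy [-3.141e+00  2.000e-03] F [-0.2  0.3 -1.1] w 47.4 ff 41.2 t 22.1
```

```bash
python3 -m creep '[[-0.1,0.8,0,0,0.4],[-0.3,1.8,0,0,0.4],[-0.6,2.8,0,0,0.4],[-0.9,3.8,0,0,0.4],[-1.1,4.8,0,0,0.4]]'
python3 -m creep '[[-0.1,0.9,0,0,0.4],[-0.12,1.8,0,0,0.4],[-0.12,2.25,0,0,0.4],[-0.12,2.27,0,0,0.4],[-0.12,2.27,0,0,0.4]]'
python3 go.py 490.5 335.3 65 182.7
```

```text
clock: 22.68
position: [0.4898, 0.2009, 0.1184]
tool_rot: [3.141, 0.001, -3.093]
force: [0.7, 0.2, -1.2]
grip_width: 0.0473
finger_force: 41.2
clock: 23.3
position: [0.4901, 0.3345, 0.1179]
tool_rot: [-3.141, 0.0, -3.093]
force: [-1.2, -0.7, -0.9]
grip_width: 0.0472
finger_force: 41.2
units [-0.008, 0.013, 0.882, 0.01] pos [490.1 334.5 117.9] yaw -177.2 rpy [-3.141  0.   ] F [-1.2 -0.7 -0.9] w 47.2 ff 41.2 t 23.3
```

```bash
python3 -m creep '[[-0.01,0.01,0.3,0,0.4],[-0.01,0.01,0.6,0,0.4],[-0.01,0.01,0.8,0,0.4],[-0.01,0.01,0.9,0,0.4],[-0.01,0.01,0.9,0,0.4]]'
python3 -m creep '[[0,0,0.08,0,0.4],[0,0,0.16,0,0.4],[0,0,0.24,0,0.4],[0,0,0.3,0,0.4]]'
python3 go.py 490.5 335.3 41.5 182.7
```

```text
clock: 23.92
position: [0.4904, 0.3358, 0.0631]
tool_rot: [-3.141, -0.001, -3.093]
force: [0.1, 0.5, -0.1]
grip_width: 0.0471
finger_force: 41.2
clock: 24.42
position: [0.4906, 0.3354, 0.0455]
tool_rot: [-3.141, -0.0, -3.093]
force: [-1.7, -4.4, 14.3]
grip_width: 0.0471
finger_force: 41.8
units [0.001, -0.001, 0.066, 0.011] pos [490.6 335.4  45.5] yaw -177.2 rpy [-3.141 -0.   ] F [-1.7 -4.4 14.3] w 47.1 ff 41.8 t 24.4
```

The contact pushes towards -y. I'll lift slightly, shift y by about -1.5 mm and retry.

```bash
python3 -m creep '[[0,0,-0.15,0,0.4],[0,-0.025,-0.15,0,0.4],[0,-0.025,-0.15,0,0.4],[0,-0.025,-0.05,0,0.4],[0,-0.025,0,0,0.4]]'
python3 go.py 490.5 335.3 41.5 182.7
python3 - <<'E'
from h import *
o=[]
for n,w in(("side",(240,140,320,215)),):
    i=grab_frame(n)[w[1]:w[3],w[0]:w[2]];o.append(cv2.resize(i,None,fx=8,fy=8,interpolation=cv2.INTER_CUBIC))
cv2.imwrite("pics/i7.png",cv2.convertScaleAbs(o[0],alpha=1.5))
E
```

```text
clock: 25.05
position: [0.4904, 0.3342, 0.0448]
tool_rot: [-3.141, -0.001, -3.093]
force: [-1.2, -0.3, 3.0]
grip_width: 0.0468
finger_force: 41.8
units [-0.003, 0.018, 0.056, 0.014] pos [490.4 334.2  44.8] yaw -177.2 rpy [-3.141e+00 -1.000e-03] F [-1.2 -0.3  3. ] w 46.8 ff 41.8 t 25.1
```

View pics/i7.png

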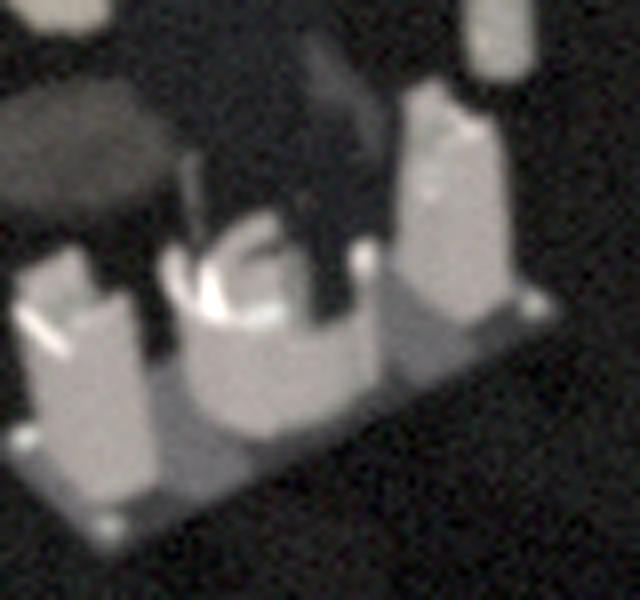

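Now nearly free. I'll lower further and watch the force.

```bash
python3 -m creep '[[0,0,0.03,0,0.4],[0,0,0.05,0,0.4],[0,0,0.05,0,0.4]]'
python3 go.py 490.5 335.3 41.5 182.7
```

```text
clock: 25.48
position: [0.4906, 0.3343, 0.043]
tool_rot: [-3.141, 0.0, -3.093]
force: [-3.6, -3.4, 14.2]
grip_width: 0.047
finger_force: 42.9
units [0.002, 0.017, 0.025, 0.012] pos [490.6 334.3  43. ] yaw -177.2 rpy [-3.141  0.   ] F [-3.6 -3.4 14.2] w 47.0 ff 42.9 t 25.5
```

```bash
python3 -m creep '[[0,0,-0.03,0,0.4],[0,0,-0.03,0,0.6],[0,0,-0.03,0,0.78],[0,0,-0.03,0,0.78],[0,0,-0.2,0,0.78]]'
python3 -m creep '[[0,0,-0.6,0,0.78],[0,0,-1.2,0,0.78],[0.1,-1,-1.2,0,0.78],[0.2,-2,-1.2,0,0.78],[0.4,-3,-1.2,0,0.78]]'
python3 -m creep '[[0.1,-0.6,-0.5,0,0.78],[0.2,-1.2,-1,0,0.78],[0.2,-1.2,-1,0,0.78]]'
python3 - <<'E'
from h import *
o=[]
ims={n:grab_frame(n) for n in CP}
for n in ims:cv2.imwrite(f"pics/{n}_last.png",ims[n])
for n,w in(("top",(230,175,290,275)),("side",(240,140,320,215))):
    i=ims[n][w[1]:w[3],w[0]:w[2]];o.append(cv2.resize(i,None,fx=5,fy=5,interpolation=cv2.INTER_CUBIC))
h=max(a.shape[0] for a in o)
cv2.imwrite("pics/in7.png",np.hstack([cv2.copyMakeBorder(a,0,h-a.shape[0],0,0,cv2.BORDER_CONSTANT) for a in o]))
O=[]
for n,w in(("top",(310,196,350,264)),("side",(274,208,348,252))):
    o=(n,w,soft(ims[n],w,25,95));O.append(o);print(n,fit([o],COVER,[.4714,.1507,1.353]))
E
```

```text
clock: 26.1
position: [0.4903, 0.3342, 0.0543]
tool_rot: [-3.141, -0.001, -3.093]
force: [-0.3, -0.1, -0.0]
grip_width: 0.0665
finger_force: 0.0
clock: 26.72
position: [0.4755, 0.1517, 0.1272]
tool_rot: [3.141, 0.001, -3.093]
force: [2.5, -0.4, -0.3]
grip_width: 0.0665
finger_force: 0.0
clock: 27.1
position: [0.4678, 0.0786, 0.1889]
tool_rot: [3.141, 0.004, -3.097]
force: [1.3, 0.8, 0.5]
grip_width: 0.0668
finger_force: 0.0
top (array([471.5, 150.2,  77.4]), np.float64(355.6))
side (array([471.5, 151.5,  77.8]), np.float64(47.81))
```

View pics/in7.png

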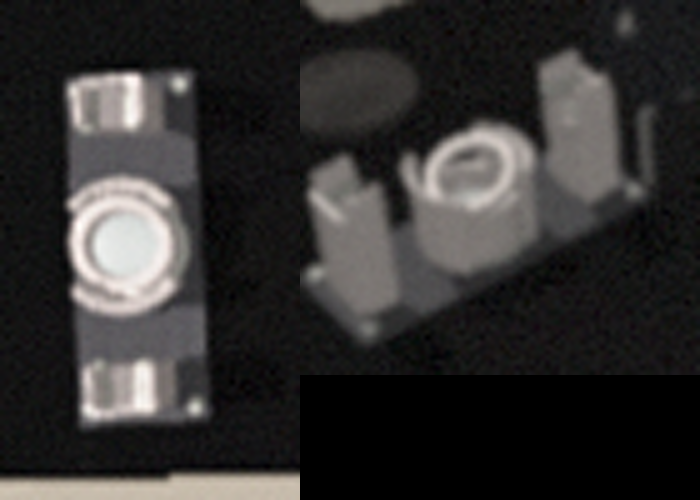

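Ring7 looks tilted, with its upper right side high in the side crop at (510,140). I'll estimate the tilt numerically from its bright face in both views.

```bash
cat > tilt.py <<'E'
from h import *
from scipy.ndimage import map_coordinates
def run(h=7,ri=18,c0=(.4895,.335),pre="_last",zc=.0365):
    ims={n:cv2.GaussianBlur(cv2.imread(f"pics/{n}{pre}.png").max(2).astype(np.float32),(0,0),.4) for n in CP}
    a=np.linspace(0,2*np.pi,90)
    def smp(v,r):
        x,y,z,tx,ty=v;c=np.array([x,y,z])/1000
        n=np.array([np.sin(ty),-np.sin(tx),1]);n/=np.linalg.norm(n)
        u=np.cross([0,1,0],n);u/=np.linalg.norm(u);w=np.cross(n,u)
        P=c+n*h/2000+r/1000*(np.cos(a)[:,None]*u+np.sin(a)[:,None]*w);o=[]
        for k in CP:
            q=proj(k,P);o.append(map_coordinates(ims[k],[q[:,1],q[:,0]],order=1))
        return o
    def cost(v):
        f=[np.mean(b) for b in smp(v,(ri+25)/2)];f2=[np.std(b) for b in smp(v,(ri+25)/2)];i=[np.mean(b) for b in smp(v,ri-2)]
        return -sum(f)+.3*sum(f2)+.6*sum(i)+((v[0]-c0[0]*1000)/3)**2+((v[1]-c0[1]*1000)/3)**2
    best=[]
    for tx in np.radians([-20,-8,0,8,20]):
        for ty in np.radians([-20,-8,0,8,20]):
            r=minimize(cost,[c0[0]*1000,c0[1]*1000,zc*1000+5,tx,ty],method="Nelder-Mead",options=dict(maxiter=400,initial_simplex=None))
            best.append((r.fun,np.round([*r.x[:3],*np.degrees(r.x[3:])],1)))
    best.sort(key=lambda b:b[0])
    flat=minimize(lambda v:cost([v[0],v[1],zc*1000,0,0]),[c0[0]*1000,c0[1]*1000],method="Nelder-Mead")
    for b in best[:4]:print(b[0],b[1].tolist(),"(x,y,z,rollx(+:+y side up),pitchy(+:+x side down))")
    print("flat",flat.fun,flat.x)
if __name__=="__main__":run()
E
python3 tilt.py; python3 -c "
from h import *
for n in CP:print(n,-cv2.Rodrigues(CP[n]['rvec'])[0].T@CP[n]['tvec'])"
```

```text
-209.1235947731278 [490.0, 335.1, 41.8, -3.1, -16.7] (x,y,z,rollx(+:+y side up),pitchy(+:+x side down))
-209.12357470923035 [490.0, 335.1, 41.8, -3.1, -16.7] (x,y,z,rollx(+:+y side up),pitchy(+:+x side down))
-209.12356289098733 [490.0, 335.1, 41.8, -3.1, -16.7] (x,y,z,rollx(+:+y side up),pitchy(+:+x side down))
-209.12355326836467 [490.0, 335.1, 41.8, -3.1, -16.7] (x,y,z,rollx(+:+y side up),pitchy(+:+x side down))
flat -179.04130044334931 [489.72566105 336.78362011]
top [0.46450468 0.16153765 1.1108112 ]
side [ 0.13400395 -0.37938738  0.6645213 ]
```

The ring's +x side is up by about 17°, with the near edge down. I'll press it gently with closed fingertips on that side. I'll also check ring13's earlier picture the same way.

```bash
python3 - <<'E'
import cv2,numpy as np,tilt
m=cv2.imread("pics/in13.png")
for n,w,c in(("top",(225,170,295,275),0),("side",(230,130,330,220),280)):
    i=np.zeros((400,640,3),np.uint8);W,H=w[2]-w[0],w[3]-w[1]
    i[w[1]:w[3],w[0]:w[2]]=cv2.resize(m[:H*4,c:c+W*4],(W,H),interpolation=cv2.INTER_AREA)
    cv2.imwrite(f"pics/{n}_r13.png",i)
tilt.run(13,21,(.4895,.335),"_r13",.0265)
E
python3 go.py 498 335 110 182.7
```

```text
-152.3709951759902 [486.6, 334.5, 28.0, -17.5, 10.9] (x,y,z,rollx(+:+y side up),pitchy(+:+x side down))
-152.37083728460763 [486.6, 334.5, 28.0, -17.6, 11.0] (x,y,z,rollx(+:+y side up),pitchy(+:+x side down))
-152.370739992728 [486.6, 334.5, 28.0, -17.6, 11.0] (x,y,z,rollx(+:+y side up),pitchy(+:+x side down))
-152.36884693697726 [486.6, 334.5, 27.9, -17.7, 11.1] (x,y,z,rollx(+:+y side up),pitchy(+:+x side down))
flat -138.75476237366564 [486.99129523 335.08059516]
units [-0.718, 4.2, 1.283, 0.01] pos [467.2  81.2 187. ] yaw -177.2 rpy [3.141e+00 1.000e-03] F [-0.   0.6 -0.1] w 66.4 ff 0.0 t 27.2
```

```bash
python3 -m creep '[[-0.1,0.9,0.3,0,0],[-0.3,1.8,0.6,0,0],[-0.5,2.7,1,0,0],[-0.7,3.6,1.2,0,0],[-0.72,4.15,1.25,0,0]]' 40
python3 -m creep '[[0,0.05,0,0,0],[0,0.05,0.3,0,0],[0,0.05,0.6,0,0],[0,0.05,0.65,0,0]]'
python3 go.py 498 335 60 182.7
```

```text
clock: 27.82
position: [0.4963, 0.3356, 0.1093]
tool_rot: [-3.141, -0.002, -3.089]
force: [0.1, 0.0, -0.1]
grip_width: 0.0002
finger_force: 0.0
clock: 28.32
position: [0.4971, 0.3335, 0.0706]
tool_rot: [-3.14, -0.002, -3.093]
force: [-0.4, -0.9, 0.3]
grip_width: 0.0003
finger_force: 0.0
units [-0.015, 0.024, 0.176, 0.008] pos [497.1 333.5  70.6] yaw -177.2 rpy [-3.14e+00 -2.00e-03] F [-0.4 -0.9  0.3] w 0.3 ff 0.0 t 28.3
```

```bash
python3 -m creep '[[-0.02,0.02,0.07,0,0],[-0.02,0.02,0.14,0,0],[-0.02,0.02,0.2,0,0]]'
python3 -m creep '[[0,0,0.04,0,0],[0,0,0.08,0,0],[0,0,0.1,0,0]]'
```

```text
clock: 28.7
position: [0.4991, 0.336, 0.0605]
tool_rot: [3.141, 0.0, -3.093]
force: [-0.4, -0.4, -0.4]
grip_width: 0.0004
finger_force: 0.0
clock: 29.08
position: [0.499, 0.336, 0.0544]
tool_rot: [3.142, 0.0, -3.093]
force: [0.9, -0.7, 1.4]
grip_width: -0.0001
finger_force: 0.6
```

```bash
python3 -m creep '[[0,0,0.03,0,0],[0,0,0.06,0,0],[0,0,0.06,0,0]]'
python3 -m creep '[[0,0,0.03,0,0],[0,0,0.04,0,0],[0,0,0.04,0,0]]'
```

```text
clock: 29.45
position: [0.499, 0.336, 0.0508]
tool_rot: [-3.142, 0.0, -3.093]
force: [0.9, -0.5, 1.2]
grip_width: 0.0002
finger_force: 0.6
clock: 29.82
position: [0.4985, 0.3359, 0.0482]
tool_rot: [-3.141, -0.001, -3.092]
force: [0.1, -0.6, 0.0]
grip_width: -0.0002
finger_force: 0.0
```

```bash
python3 -m creep '[[0,0,0.02,0,0],[0,0,0.03,0,0],[0,0,0.03,0,0]]'
python3 -m creep '[[0,0,-0.5,0,0],[0,0,-1,0,0],[0,-0.9,-1.4,0,0.3],[0,-1.8,-1.8,0,0.4],[0.2,-2.8,-2,0,0.45]]'
python3 -m creep '[[0,-0.8,0,0,0.45],[0,-1.6,0,0,0.45],[0,-1.6,0,0,0.45]]'
python3 - <<'E'
from h import *
import tilt
o=[];ims={n:grab_frame(n) for n in CP}
for n in ims:cv2.imwrite(f"pics/{n}_last.png",ims[n])
for n,w in(("top",(230,175,290,275)),("side",(240,140,320,215))):
    i=ims[n][w[1]:w[3],w[0]:w[2]];o.append(cv2.resize(i,None,fx=5,fy=5,interpolation=cv2.INTER_CUBIC))
h=max(a.shape[0] for a in o)
cv2.imwrite("pics/in7b.png",np.hstack([cv2.copyMakeBorder(a,0,h-a.shape[0],0,0,cv2.BORDER_CONSTANT) for a in o]))
tilt.run()
for n,w in(("top",(310,196,350,264)),("side",(274,208,348,252))):
    print(n,fit([(n,w,soft(ims[n],w,25,95))],COVER,[.4714,.1507,1.353]))
E
```

```text
clock: 30.2
position: [0.4989, 0.3362, 0.047]
tool_rot: [3.141, 0.0, -3.092]
force: [-2.1, -1.6, 9.1]
grip_width: 0.0
finger_force: 4.7
clock: 30.82
position: [0.4956, 0.1663, 0.1677]
tool_rot: [3.141, 0.002, -3.092]
force: [1.6, -0.6, -0.6]
grip_width: 0.0385
finger_force: 0.0
clock: 31.2
position: [0.4999, 0.0681, 0.1668]
tool_rot: [-3.14, -0.0, -3.098]
force: [-0.3, 0.5, -0.2]
grip_width: 0.0383
finger_force: 0.0
-204.70521462845983 [489.1, 334.1, 36.8, -7.3, 3.3] (x,y,z,rollx(+:+y side up),pitchy(+:+x side down))
-204.70520730372607 [489.1, 334.1, 36.8, -7.3, 3.3] (x,y,z,rollx(+:+y side up),pitchy(+:+x side down))
-204.70520382843551 [489.1, 334.1, 36.8, -7.3, 3.3] (x,y,z,rollx(+:+y side up),pitchy(+:+x side down))
-204.7052026256382 [489.1, 334.1, 36.8, -7.3, 3.3] (x,y,z,rollx(+:+y side up),pitchy(+:+x side down))
flat -195.73150297752915 [489.12536005 334.14564073]
top (array([470.9, 150.6,  77.5]), np.float64(42.59))
side (array([471.3, 151.5,  77.5]), np.float64(39.0))
```

View pics/in7b.png

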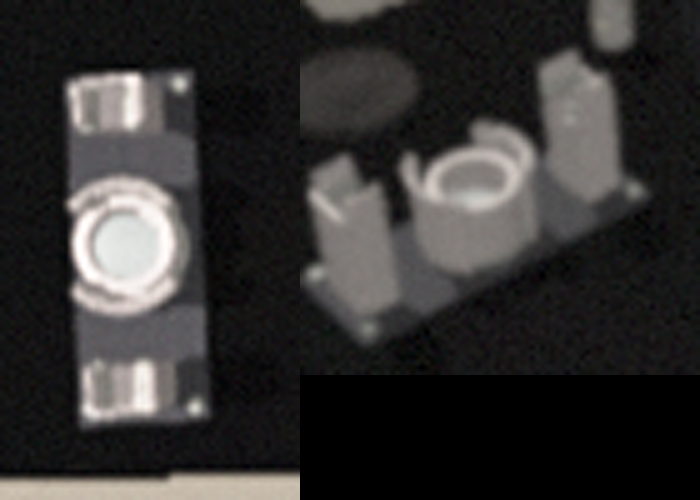

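All three rings now lie flat in the bore: ring7's centre is at z≈36.8, expected 36.5. The cover is at (471,151) mm, 77.5°, with no look-alike. I'll go to it now.

```bash
python3 go.py 471.1 150.9 80 167.5
python3 -m creep '[[0.2,0.4,0.4,0.5,0.45],[0.4,0.9,0.9,1,0.45],[0.45,1.3,1.2,1.5,0.45],[0.45,1.4,1.4,1.9,0.45],[0.45,1.4,1.4,1.9,0.45]]'
python3 go.py 471.1 150.9 20 167.5
```

```text
units [0.415, 1.34, 1.444, 1.908] pos [499.9  71.8 166.7] yaw -177.2 rpy [ 3.141 -0.   ] F [0.4 0.2 0.3] w 38.2 ff 0.0 t 31.3
clock: 31.92
position: [0.4679, 0.1559, 0.0819]
tool_rot: [-3.141, -0.001, 2.928]
force: [0.3, 0.2, -0.1]
grip_width: 0.0381
finger_force: 0.0
units [-0.069, -0.07, 1.032, 0.036] pos [467.9 155.9  81.9] yaw 167.8 rpy [-3.141e+00 -1.000e-03] F [ 0.3  0.2 -0.1] w 38.1 ff 0.0 t 31.9
```

```bash
python3 -m creep '[[-0.07,-0.07,0.2,0.03,0.45],[-0.07,-0.07,0.5,0.03,0.45],[-0.07,-0.07,0.8,0.03,0.45],[-0.07,-0.07,1,0.03,0.45],[-0.07,-0.07,1.02,0.03,0.45]]'
python3 -m creep '[[0,0,0,0,0.45],[0,0,0,0,0.2],[0,0,0,0,0.05],[0,0,0,0,0.05],[0,0,0,0,0.05]]' 80
python3 go.py 471.1 150.9 20 167.5
```

```text
clock: 32.55
position: [0.4718, 0.1488, 0.0209]
tool_rot: [-3.141, -0.001, 2.921]
force: [0.2, 1.0, 0.5]
grip_width: 0.0386
finger_force: 0.0
clock: 33.17
position: [0.4723, 0.1494, 0.0222]
tool_rot: [3.141, 0.001, 2.921]
force: [-1.8, -0.6, 9.8]
grip_width: 0.0104
finger_force: 79.1
units [0.025, 0.02, 0.036, -0.017] pos [472.3 149.4  22.2] yaw 167.4 rpy [3.141e+00 1.000e-03] F [-1.8 -0.6  9.8] w 10.4 ff 79.1 t 33.2
```

```bash
python3 -m creep '[[0,0,-0.3,0,0.05],[0,0,-0.8,0,0.05],[0,0,-1.3,0,0.05],[0,0,-1.7,0,0.05],[0,0,-1.7,0,0.05]]' 80
python3 go.py 490.6 334.4 125 182.6
python3 -m creep '[[0,0.3,0,-0.5,0.05],[0,1,0,-1,0.05],[0.1,1.8,0,-1.5,0.05],[0.2,2.4,0,-1.9,0.05],[0.2,2.6,0,-1.9,0.05]]'
python3 go.py 490.6 334.4 118 182.6
```

```text
clock: 33.8
position: [0.4728, 0.1497, 0.1251]
tool_rot: [3.14, 0.003, 2.921]
force: [-0.3, -0.2, -1.1]
grip_width: 0.0099
finger_force: 78.2
units [0.384, 3.069, 0.001, -1.904] pos [472.8 149.7 125.1] yaw 167.4 rpy [3.14e+00 3.00e-03] F [-0.3 -0.2 -1.1] w 9.9 ff 78.2 t 33.8
clock: 34.42
position: [0.4933, 0.3075, 0.1222]
tool_rot: [3.141, -0.002, -3.091]
force: [-0.7, -0.1, -1.0]
grip_width: 0.0102
finger_force: 78.2
units [0.022, 0.451, 0.069, 0.039] pos [493.3 307.5 122.2] yaw -177.1 rpy [ 3.141e+00 -2.000e-03] F [-0.7 -0.1 -1. ] w 10.2 ff 78.2 t 34.4
```

```bash
python3 -m creep '[[0.02,0.2,0,0.03,0.05],[0.03,0.45,0,0.03,0.05],[0.03,0.45,0,0.03,0.05],[0.03,0.45,0.1,0.03,0.05],[0.03,0.45,0.2,0.03,0.05]]' 80
python3 go.py 490.6 334.4 100 182.6
python3 - <<'E'
from h import *
ims={n:grab_frame(n) for n in CP}
o=[]
for n,w in(("top",(225,165,300,275)),("side",(230,115,330,215))):
    i=ims[n][w[1]:w[3],w[0]:w[2]];o.append(cv2.resize(i,None,fx=4,fy=4,interpolation=cv2.INTER_CUBIC))
h=max(a.shape[0] for a in o)
cv2.imwrite("pics/cov.png",np.hstack([cv2.copyMakeBorder(a,0,h-a.shape[0],0,0,cv2.BORDER_CONSTANT) for a in o]))
E
```

```text
clock: 35.05
position: [0.4915, 0.3303, 0.111]
tool_rot: [-3.141, -0.0, -3.102]
force: [0.8, -0.2, -1.9]
grip_width: 0.0101
finger_force: 78.2
units [0.013, 0.068, 0.184, -0.039] pos [491.5 330.3 111. ] yaw -177.7 rpy [-3.141 -0.   ] F [ 0.8 -0.2 -1.9] w 10.1 ff 78.2 t 35.0
```

View pics/cov.png

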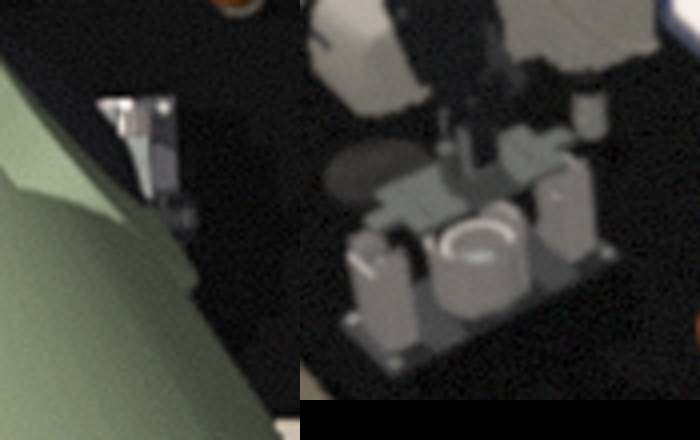

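The cover is held level above the posts at side crop (470,180), with ears over the slots and the rings flat below. I'll align it and lower slowly.

```bash
python3 -m creep '[[0.01,0.07,0,-0.04,0.05],[0.01,0.07,0,-0.04,0.05],[0.01,0.07,0.07,-0.04,0.05],[0.01,0.07,0.12,-0.04,0.05],[0.01,0.07,0.12,-0.04,0.05]]' 80
python3 go.py 490.6 334.4 92 182.6
python3 -m creep '[[0,0,0.06,0,0.05],[0,0,0.12,0,0.05],[0,0,0.17,0,0.05]]' 80
python3 go.py 490.6 334.4 87 182.6
```

```text
clock: 35.78
position: [0.4905, 0.3351, 0.1039]
tool_rot: [-3.141, -0.0, -3.095]
force: [0.9, -1.0, -0.8]
grip_width: 0.0105
finger_force: 78.2
units [-0.001, -0.011, 0.199, 0.006] pos [490.5 335.1 103.9] yaw -177.4 rpy [-3.141 -0.   ] F [ 0.9 -1.  -0.8] w 10.5 ff 78.2 t 35.8
clock: 36.15
position: [0.4906, 0.3352, 0.0938]
tool_rot: [-3.141, -0.0, -3.095]
force: [0.1, -0.6, -1.2]
grip_width: 0.0101
finger_force: 78.2
units [0.0, -0.013, 0.113, 0.006] pos [490.6 335.2  93.8] yaw -177.4 rpy [-3.141 -0.   ] F [ 0.1 -0.6 -1.2] w 10.1 ff 78.2 t 36.1
```

The underside is below the post tops with no contact, so the ears are in the slots. Lowering onto the clips.

```bash
python3 -m creep '[[0,-0.01,0.05,0,0.05],[0,-0.01,0.1,0,0.05],[0,-0.01,0.13,0,0.05]]' 80
python3 go.py 490.6 334.4 87 182.6
python3 -m creep '[[0,0,0.04,0,0.05],[0,0,0.08,0,0.05],[0,0,0.1,0,0.05]]' 120
python3 go.py 490.6 334.4 74 182.6
```

```text
clock: 36.52
position: [0.4912, 0.3341, 0.087]
tool_rot: [-3.141, 0.001, -3.096]
force: [-2.8, -6.7, 18.1]
grip_width: 0.0101
finger_force: 81.3
units [0.009, 0.005, 0.0, 0.001] pos [491.2 334.1  87. ] yaw -177.4 rpy [-3.141e+00  1.000e-03] F [-2.8 -6.7 18.1] w 10.1 ff 81.3 t 36.5
clock: 36.9
position: [0.4895, 0.3338, 0.0798]
tool_rot: [-3.14, -0.002, -3.095]
force: [-6.7, -4.0, 5.4]
grip_width: 0.0091
finger_force: 119.4
units [-0.019, 0.009, 0.097, 0.006] pos [489.5 333.8  79.8] yaw -177.4 rpy [-3.14e+00 -2.00e-03] F [-6.7 -4.   5.4] w 9.1 ff 119.4 t 36.9
```

Past the first crest. I'll keep pressing to the rim (TCP ≈ 74).

```bash
python3 -m creep '[[0,0,0.04,0,0.05],[0,0,0.08,0,0.05],[0,0,0.1,0,0.05]]' 120
python3 -m creep '[[0,0,0.03,0,0.05],[0,0,0.05,0,0.05],[0,0,0.05,0,0.05]]' 120
python3 go.py 490.6 334.4 74 182.6
```

```text
clock: 37.28
position: [0.4904, 0.3339, 0.0745]
tool_rot: [-3.14, -0.001, -3.096]
force: [-10.0, -9.9, 26.7]
grip_width: 0.0093
finger_force: 122.3
clock: 37.65
position: [0.4904, 0.334, 0.0742]
tool_rot: [-3.141, -0.0, -3.096]
force: [-21.8, -16.9, 65.3]
grip_width: 0.0095
finger_force: 128.4
units [-0.003, 0.007, 0.003, 0.002] pos [490.4 334.   74.2] yaw -177.4 rpy [-3.141 -0.   ] F [-21.8 -16.9  65.3] w 9.5 ff 128.4 t 37.6
```

Seated firmly at the expected height. I'll relieve the force, release and retreat.

```bash
python3 -m creep '[[0,0,-0.06,0,0.05],[0,0,-0.06,0,0.05],[0,0,-0.06,0,0.45],[0,0,-0.06,0,0.45],[0,0,-0.06,0,0.45]]'
python3 -m creep '[[0,0,-0.4,0,0.45],[0,0,-1,0,0.45],[0,-1,-1.6,0,0.45],[0,-2,-1.8,0,0.45],[0,-3,-1.8,0,0.45]]'
python3 -m creep '[[0,-1,0,0,0.45],[0,-2,0,0,0.45],[0,-2,0,0,0.45]]'
python3 - <<'E'
from h import *
ims={n:grab_frame(n) for n in CP}
o=[]
for n,w in(("top",(225,165,300,275)),("side",(230,115,330,215))):
    i=ims[n][w[1]:w[3],w[0]:w[2]];o.append(cv2.resize(i,None,fx=4,fy=4,interpolation=cv2.INTER_CUBIC))
h=max(a.shape[0] for a in o)
cv2.imwrite("pics/fin.png",np.hstack([cv2.copyMakeBorder(a,0,h-a.shape[0],0,0,cv2.BORDER_CONSTANT) for a in o]))
E
```

```text
clock: 38.28
position: [0.4908, 0.335, 0.0749]
tool_rot: [3.141, 0.0, -3.095]
force: [-0.6, 0.1, -0.5]
grip_width: 0.0384
finger_force: 0.0
clock: 38.9
position: [0.4994, 0.1566, 0.1841]
tool_rot: [3.141, 0.003, -3.095]
force: [1.6, -0.8, -0.3]
grip_width: 0.0386
finger_force: 0.0
clock: 39.28
position: [0.5045, 0.0335, 0.1831]
tool_rot: [-3.14, 0.0, -3.102]
force: [-0.7, 1.0, 0.6]
grip_width: 0.0386
finger_force: 0.0
```

View pics/fin.png

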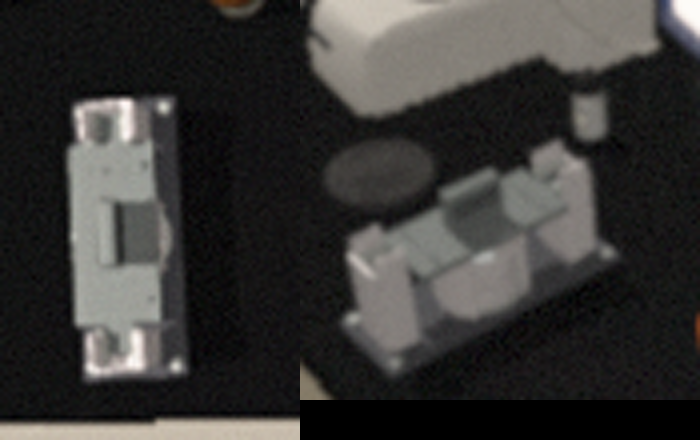

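The cover lies flat with both ears between the clips (top crop (115,230)). One numeric height check before handing in.

```bash
python3 - <<'E'
from h import *
ims={n:grab_frame(n) for n in CP}
P=[np.array(p) for p in COVER]
for z in(.046,.052,.058,.065):
    r=[]
    for n,w in(("top",(236,180,285,265)),("side",(245,145,325,195))):
        i=ims[n][w[1]:w[3],w[0]:w[2]].astype(float)
        g=np.clip((i[:,:,1]-i[:,:,2]-2)/8,0,1)*(i.max(2)>50)   # greenish grey of the cover
        r.append(fit([(n,w,cv2.GaussianBlur(g,(0,0),.6))],P,[.4892,.3345,np.radians(92.6)],z))
    print(z,r)
E
```

```text
0.046 [(array([493.2, 335.8,  93.5]), np.float64(889.56)), (array([636.1, 480.8, 280.2]), np.float64(3.25))]
0.052 [(array([491.5, 336.6,  92.9]), np.float64(899.62)), (array([491.9, 377.7, 154.6]), np.float64(532.97))]
0.058 [(array([492.5, 333.9,  92.9]), np.float64(911.62)), (array([576.6, 476.4, 256.8]), np.float64(3.25))]
0.065 [(array([492.9, 333.3,  91.4]), np.float64(924.47)), (array([530.9, 508.5,  91.2]), np.float64(3.25))]
```

```bash
python3 - <<'E'
from h import *
for z in(.052,.065):
    q=proj("side",[[.4355,.3059,z],[.5453,.3109,z]]);print(z,((q-[230,115])*4+[300,0]).round(0).tolist())
E
```

```text
0.052 [[422.0, 284.0], [569.0, 211.0]]
0.065 [[419.0, 267.0], [567.0, 195.0]]
```

Both lower plate corners (about (428,278) and (565,207)) match z = 52 mm rather than 65 mm, so the cover is seated.

```bash
python3 -c "
from workcell import *
print(bot.job_done())"
```

```text
the job is handed in; nothing more can be done
None
```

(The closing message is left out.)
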